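# Level the casting board with its screw foot, pressing the bull's-eye level home

### The arm

A 6-joint arm with a two-finger parallel gripper is mounted at the origin on the work surface. World frame = base frame: x ahead of the robot, y to its left, z up, the work surface at z = 0. Lengths are in m, angles in rad, forces in N, time in s.
With the tool pointing down it reaches from about 0.275 to 0.825 m from the base axis. Payload 5.2 kg.
Tool frame: the origin (TCP) lies midway between the tips of the shut fingers; the grasp point (between the pads) lies behind it (pinch_z is the z of the grasp point in the tool frame, in m); z points along the fingers, y is the direction in which the jaws open and shut (so a half turn about z gives the same grasp; the last joint's range is limited). The gripper opens to 93 mm and grips with 3 to 60 N. Pads are 15 mm wide; open, the fingers measure 128 mm over their backs; the gripper's body (75 mm by 188 mm) begins 65 mm behind the grasp point.
Start: joints at [-1.538, 0.259, 1.535, -0, 1.348, -0.203], TCP at [0.129, -0.535, 0.219] pointing down, gripper open.
Joint ranges: [-3.14, 3.14], [-0.91, 2.08], [0.19, 2.58], [-1.22, 4.36], [0.22, 2.71], [-3.12, 3.12]. Speed limits (rad/s): [2.57, 2.57, 3.14, 3.14, 3.14, 3.14].

### API

Orientations are given as a 3x3 rotation matrix whose columns are the frame's x, y, z axes.
In Python, from rig import * gives the robot as it stands.
- The arm moves only by the tool arm_command, never from a script. Its argument "steps" is a list that holds one entry, the list of rows, each a list of 7 numbers: the finger opening in mm, from 0 to 93, then the shift along the world's x, y, z in units of 25 mm (1.0 is 25 mm), then the turn, a rotation vector about the world's x, y, z in units of 5 degrees (1.0 is 5 degrees). A call has 1 to 20 rows; each row is the pose to reach, as a shift and turn from the pose commanded when the call began; what a row does not reach only later rows make up. A row lasts 1/12 s, in which the tool goes at most 41.7 mm and 7.16 degrees, less where a joint would pass 70% of its speed; a pose out of reach is approached as far as the arm can. A call with a gripper value outside its range is refused whole. The fingers move at their own pace and stop on an object; the grip force is fixed at half the most. Time passes only in rows, so rows that repeat a pose let the fingers close. It gives the time, the measured TCP pose, the force and the opening at its end, in the units of the state.
- sense(): the state, without advancing time (a new reading comes with each control period).
- capture(name): name is "side" or "top"; returns (picture, depth): 480x640x3 uint8, red, green, blue; 480x640 float32, m along the optical axis (not along the pixel's ray), 0 where there is no reading.
- camera_model(name): a dict with "mtx" (3x3 intrinsics, pixels), "rvec" (rotation vector, rad) and "tvec" (3), from world to camera coordinates, as OpenCV has them. Camera axes: x right, y down, z forward; pixel columns grow to the right and rows downward; lengths in m; the calibration is good to about 2 mm. A picture is of the moment at which its call begins. camera_model takes no time and is no camera call.
- finish_job(): hands the job in, once; it reports no verdict.
The state is a dict: "time_s": time; "joint_positions": joint angles; "qd": joint speeds; "tau": joint torques, N m; "position": TCP position; "ee_rot": TCP orientation; "force": force on the tool from outside, world axes, zero at the start; "torque": the same for the moment, N m; "finger_gap": opening from 0.0 (shut) to 1.0 (fully open).
Only numpy, scipy, OpenCV 4.12 (cv2) and the standard library are available. Lean on these libraries where they do the work, as an engineer would, in place of code of your own. Each camera call takes 0.05 s, during which the arm holds its last target. There are 200 camera calls.

### The job

The white casting board has to be dead level before gelatine plates are cast on it, but its knob end sits low. Stand the red bull's-eye level upright in the board's round hole, flange flat on the board, and let go so that it settles; then turn the black foot knob until the bubble lies inside the black ring. To prove the reading, press the level firmly down onto the board with the gripper and finish like that, still pressing, with the bubble still in the ring; leave the tray and everything else where it is.

Things in the scene. Friction and masses are not known exactly. Their poses are not given: they have to be found in the camera images.
- level: Bull's-eye level, 0.21 kg, standing on its spigot on the bench at the robot's left. From below: spigot 30 mm across, 12 mm long, foot rounded 1.5 mm; silver flange 72 mm across, 6 mm thick (12 to 18 mm up); red barrel 44 mm across (18 to 38 mm up), to be gripped. Origin: centre of the spigot's foot, z up its axis; yaw is free. Home, flange on the board, the origin is 12 mm below the bore's mouth.
- level_top (a point): Centre of the black ring in the level's window, on its axis, 36 mm above the level's origin. The ring is 15 mm across inside, the window 37 mm across.
- bubble: The pale round bubble in the window, 10 mm across; origin at its centre. It lies wholly inside the ring when within 2.5 mm of level_top. It runs to the high side, 0.9 mm per mrad of tilt (at most about 12 mm along each of the level's axes), and takes about 1 s to settle once the level stands free.
- board: White board, 280 (x) x 380 (y) x 18 mm, aluminium edges, on two plain rubber feet at its +y end and one screw foot mid -y end. It cannot shift, only tilt about the line of the plain feet (160 mm to +y of its centre). Origin: centre of its underside, z up; its top is 58 mm above the bench when level. The knob end starts 1 to 4 mm low. The plain feet are worn unevenly: judge level by the bubble.
- bore (a point): Centre of the mouth of the round hole in the board's top, 33 mm across, right through the 18 mm board, with a 1.5 mm chamfer. It lies 75 mm to -x and 100 mm to +y of the board's centre.
- knob_top (a point): Centre of the top of the foot's black knurled knob, 160 mm to -y of the board's centre. The knob is a round disc 40 mm across, 24 mm tall, axis upright, top about 96 mm above the bench, with about 14 to 18 mm of free space between it and the board. It keeps its height over the bench as it turns; the board climbs along its spindle.
- foot (a joint): Turn of the foot knob in rad, growing clockwise seen from above. Clockwise raises the knob end of the board: per rad 1.27 mm, or 4 mrad of tilt, or about 3.6 mm of bubble. About 1 to 3.1 rad clockwise are needed, so it may need a second grip. It turns against about 0.1 N m of friction and stays where it is left.
- tray: Shallow aluminium casting tray, 120 x 160 x 22 mm, standing on the board. Not to be moved. Origin: centre of its underside.
- brayer: Ink roller with a wooden handle on the bench, about 180 mm long. Not to be moved.
- pigment_jar: Jar with a blue lid, 68 mm across and 85 mm tall. Not to be moved.
- wash_bottle: White bottle with a red cap, 64 mm across and 190 mm tall. Not to be moved.
- mug: White mug, 80 mm across and 92 mm tall. Not to be moved.
- tape_roll: Yellow roll of tape lying flat, 96 mm across and 25 mm tall. Not to be moved.
- palette_knife: Palette knife with a dark wooden handle lying on the bench, 280 mm long. Not to be moved.
Things that resemble listed ones, but are neither listed nor needed, are in the scene too. Leave any brown or pink look-alike of the level alone.

How it is judged:
By the outcome, as a careful person would: the job done as asked, in the order asked, and still so for the second after the job is handed in, while the arm keeps its last pose, push and grip.
It also fails if it takes over 72 s, if anything falls off the work surface, if the arm or the gripper's body presses on something with over 40 N, if the wrist force passes 120 N, or if a joint passes its speed limit or range.

## Working session

There is one attempt and no reset: what is moved stays moved. The work goes in short steps, Python scripts to look and compute and a tool call to move; the robot and the scene stay as the last step left them, time stands still between calls to the robot, and variables do not carry over. Pictures are saved under pics/ and viewed, about 8 in all and at most 12, crops included, and the job is handed in when it is done.

Besides the shell and the picture viewer there is one more tool, called after "Call:" by a JSON object that holds its "fn" and its "kwargs", one argument or row to a line. arm_command: Moves the arm, as the interface text tells. Its arguments: {"type":"object","properties":{"steps":{"type":"array"}},"required":["steps"]}

```bash
mkdir -p pics
cat > h.py <<'E'
from rig import *
import numpy as np, cv2
def save(n,p): cv2.imwrite('pics/'+n+'.png',cv2.cvtColor(p,cv2.COLOR_RGB2BGR))
def cam(n):
    m=camera_model(n); R=cv2.Rodrigues(np.array(m['rvec'],float))[0]
    return np.array(m['mtx'],float),R,np.array(m['tvec'],float).ravel()
def onplane(n,u,v,z):
    K,R,t=cam(n); d=R.T@np.linalg.inv(K)@[u,v,1]; c=-R.T@t
    return c+d*(z-c[2])/d[2]
def bydepth(n,u,v,D):
    K,R,t=cam(n); d=float(D[int(round(v)),int(round(u))]); return R.T@(np.linalg.inv(K)@[u,v,1]*d-t)
def proj(n,P):
    K,R,t=cam(n); q=K@(R@np.array(P)+t); return q[:2]/q[2]
E
python3 - <<'E'
from h import *
for n in('top','side'):
    p,d=capture(n); save(n+'1',p); np.save(n+'1.npy',d)
    K,R,t=cam(n); print(n,K[0,0],-R.T@t,R[2])
s=sense(); print(s['ee_rot'],s['position'],s['force'],s['finger_gap'])
import rig; print([k for k in dir(rig) if k[0]!='_'])
E
```

```text
top 537.8475401378516 [0.25911977 0.00282087 1.61963649] [ 0.16119713 -0.02187486 -0.98667977]
side 489.1439316652265 [0.27054354 0.68667249 1.00105001] [ 0.2083955  -0.58949671 -0.78042613]
[[ 9.72320578e-01  2.33650782e-01 -6.95607782e-05]
 [ 2.33650589e-01 -9.72319299e-01  1.60726148e-03]
 [ 3.07902614e-04 -1.57902633e-03 -9.99998706e-01]] [ 0.128504   -0.53428345  0.21793261] [-0.1862333  -0.76727219 -0.01680768] 0.9979900330895801
['IKError', 'camera_model', 'capture', 'finish_job', 'pinch_z', 'sense']
```

View pics/top1.png

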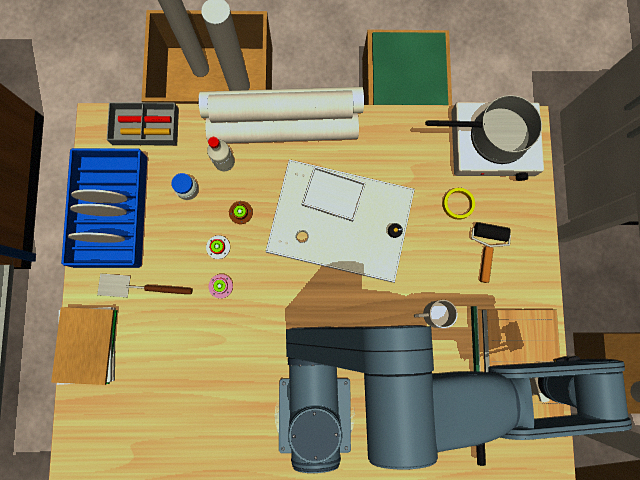

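View pics/side1.png

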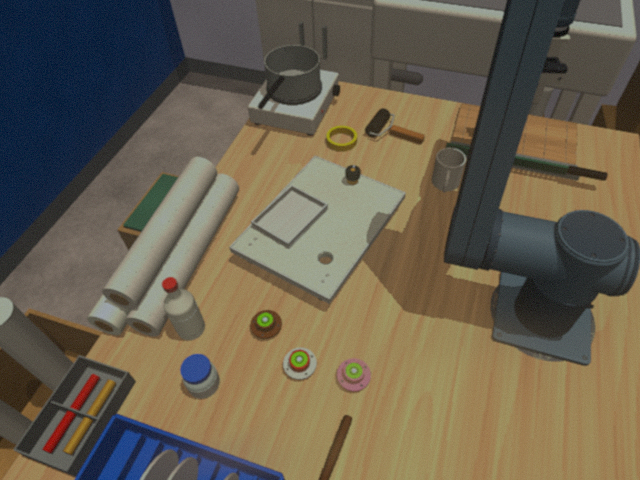

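The top view shows the red level (silver flange) at (218,246), the bore at (302,237) and the knob at (395,230). In the side view they are at (300,361), (325,258) and (353,174). Next I'll enlarge these.

Run:
```python
from h import *
o=[]
for n,pts in(('top',[(218,246),(302,237),(395,230)]),('side',[(300,361),(325,258),(353,174)])):
    im=cv2.imread(f'pics/{n}1.png'); r=[]
    for u,v in pts:
        c=cv2.resize(im[v-16:v+16,u-16:u+16],(256,256),interpolation=cv2.INTER_NEAREST)
        for k in range(0,256,64): c[k,:,:]=(255,0,255); c[:,k,:]=(255,0,255)
        r.append(c)
    o.append(np.hstack(r))
cv2.imwrite('pics/crop1.png',np.vstack(o))
T=np.load('top1.npy');S=np.load('side1.npy')
for n,D,pts in(('top',T,[(218,246,.036),(302,237,.056),(395,230,.096)]),('side',S,[(300,361,.036),(325,258,.056),(353,170,.096)])):
    for u,v,z in pts: print(n,u,v,onplane(n,u,v,z).round(4),bydepth(n,u,v,D).round(4))
for u,v in [(290,161),(413,188),(394,281),(267,250)]: print(onplane('top',u,v,.056).round(4))
print(pinch_z)
```

```text
top 218 246 [0.4864 0.2831 0.036 ] [0.4865 0.2833 0.0353]
top 302 237 [0.5105 0.0342 0.056 ] [0.5191 0.0353 0.0023]
top 395 230 [ 0.5248 -0.2346  0.096 ] [ 0.5255 -0.2352  0.0921]
side 300 361 [0.4838 0.2935 0.036 ] [0.4839 0.2934 0.0356]
side 325 258 [0.5143 0.0369 0.056 ] [ 0.5296 -0.0037 -0.003 ]
side 353 170 [ 0.5257 -0.2331  0.096 ] [ 0.5249 -0.2301  0.099 ]
[0.7422 0.0713 0.056 ]
[ 0.6598 -0.298   0.056 ]
[ 0.3809 -0.2343  0.056 ]
[0.4718 0.1364 0.056 ]
-0.0188
```

View pics/crop1.png

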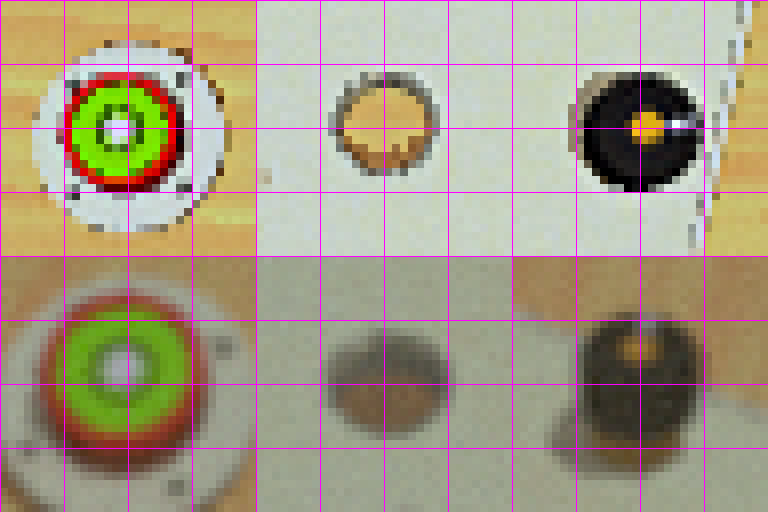

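In the crop the ring centre is at top (216.6,245.4) and side (298.8,358.8). The bore is at top (301.5,236) and side (325.2,257.3). The knob is at top (395.4,229.7) and side (352.5,169.5).

Run:
```python
from h import *
for nm,a,b,z in(('ring',(216.6,245.4),(298.75,358.75),.036),('bore',(301.5,236),(325.25,257.25),.058),('knob',(395.4,229.7),(352.5,169.5),.096)):
    print(nm,onplane('top',*a,z).round(4),onplane('side',*b,z).round(4))
    A=[]
    for n in('top','side'):
        K,R,t=cam(n); A.append(K@np.c_[R,t])
    X=cv2.triangulatePoints(A[0],A[1],np.array(a,float),np.array(b,float)); print('  tri',(X[:3]/X[3]).ravel().round(4))
print('flange',onplane('top',217.6,246.6,.018).round(4))
# board depth-based edges: fit board mask by depth in the top view
D=np.load('top1.npy'); K,R,t=cam('top')
v,u=np.mgrid[0:480,0:640]; P=(np.stack([(u-K[0,2])/K[0,0]*D,(v-K[1,2])/K[1,1]*D,D],-1)-t)@R
def stat(m): print(m.sum(),P[m].mean(0).round(4),P[m].std(0).round(4))
m=(P[...,2]>.045)&(P[...,2]<.075)&(u>255)&(u<425)&(v>155)&(v<285)
c=cv2.minAreaRect(P[m][:,:2].astype(np.float32)*1000); print(c)
Q=P[m]; A=np.c_[Q[:,:2],np.ones(len(Q))]; w=np.linalg.lstsq(A,Q[:,2],rcond=None)[0]; print('plane',w)
k=(P[...,2]>.085)&(P[...,2]<.12)&(abs(u-395)<14)&(abs(v-230)<14); stat(k); print(P[k].min(0),P[k].max(0))
```

```text
ring [0.4882 0.2873 0.036 ] [0.4881 0.2896 0.036 ]
  tri [0.4888 0.288  0.0322]
bore [0.5131 0.0357 0.058 ] [0.514 0.036 0.058]
  tri [0.5136 0.0357 0.0577]
knob [ 0.5257 -0.2357  0.096 ] [ 0.5275 -0.2346  0.096 ]
  tri [ 0.5268 -0.2359  0.0947]
flange [0.4872 0.2875 0.018 ]
((564.1508178710938, -80.08746337890625), (388.9949035644531, 291.1026916503906), 76.66829681396484)
plane [0.01021679 0.00666126 0.05230715]
161 [ 0.5255 -0.2346  0.0961] [0.0104 0.0105 0.0035]
[ 0.50576674 -0.25561327  0.08533032] [ 0.54561253 -0.2149474   0.1048668 ]
```

Call:
{"fn": "arm_command", "kwargs": {
  "steps": [
    [[93,14.4,32.9,-3,0,0,29],[93,14.4,32.9,-3,0,0,29],[93,14.4,32.9,-3,0,0,29],[93,14.4,32.9,-3,0,0,29],[93,14.4,32.9,-3,0,0,29],[93,14.4,32.9,-3,0,0,29],[93,14.4,32.9,-3,0,0,29],[93,14.4,32.9,-3,0,0,29],[93,14.4,32.9,-3,0,0,29],[93,14.4,32.9,-3,0,0,29],[93,14.4,32.9,-3,0,0,29],[93,14.4,32.9,-3,0,0,29],[93,14.4,32.9,-3,0,0,29],[93,14.4,32.9,-3,0,0,29],[93,14.4,32.9,-3,0,0,29],[93,14.4,32.9,-3,0,0,29],[93,14.4,32.9,-3,0,0,29],[93,14.4,32.9,-3,0,0,29],[93,14.4,32.9,-3,0,0,29],[93,14.4,32.9,-3,0,0,29]]
  ]
}}

```text
time_s: 1.77
position: [0.4615, 0.2283, 0.1487]
ee_rot: [[-0.922, 0.388, -0.001], [0.388, 0.922, -0.0], [0.0, -0.001, -1.0]]
force: [1.2, 0.3, 0.5]
finger_gap: 0.998
```

Call:
{"fn": "arm_command", "kwargs": {
  "steps": [
    [[93,0.8,2.0,0,0,0,0],[93,0.8,2.0,0,0,0,0],[93,0.8,2.0,0,0,0,0],[93,0.8,2.0,-1.4,0,0,0],[93,0.8,2.0,-1.4,0,0,0],[93,0.8,2.0,-1.4,0,0,0]]
  ]
}}

```text
time_s: 2.27
position: [0.4792, 0.2742, 0.1128]
ee_rot: [[-0.918, 0.396, -0.005], [0.396, 0.918, -0.002], [0.004, -0.004, -1.0]]
force: [0.7, 0.2, 0.7]
finger_gap: 0.999
```

Run:
```python
from h import *
s=sense(); print(s['position'],s['joint_positions'],s['force'])
```

```text
[0.47922939 0.27418344 0.11282035] [ 3.17901195e-01  3.58963040e-01  1.66999571e+00 -4.52703438e-04
  1.11853889e+00 -8.45968502e-01] [0.74197548 0.18480342 0.68883705]
```

Call:
{"fn": "arm_command", "kwargs": {
  "steps": [
    [[93,0.27,0.4,-1.5,0,0,0],[93,0.27,0.4,-1.5,0,0,0],[93,0.27,0.4,-1.5,0,0,0],[93,0.27,0.4,-1.5,0,0,0],[93,0.27,0.4,-1.5,0,0,0]]
  ]
}}

```text
time_s: 2.68
position: [0.4892, 0.2857, 0.079]
ee_rot: [[-0.919, 0.395, 0.003], [0.395, 0.919, 0.001], [-0.002, 0.002, -1.0]]
force: [-0.6, 1.0, 0.2]
finger_gap: 1.002
```

Run:
```python
from h import *
p,d=capture('side'); c=p[290:410,220:380]; save('s2',cv2.resize(c,None,fx=4,fy=4,interpolation=cv2.INTER_CUBIC))
s=sense(); print(s['position'],s['force'])
```

```text
[0.4892     0.28583114 0.07895213] [ 0.07606953 -0.30930283 -0.00627842]
```

View pics/s2.png

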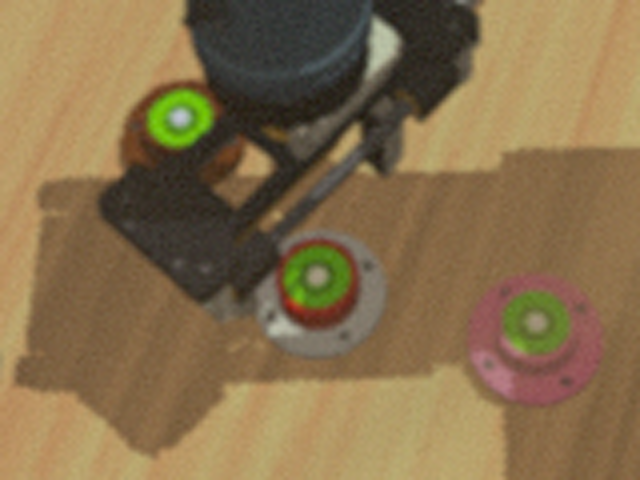

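The side view shows the open jaws either side of the red level, the near tip at about (277,367) and the far one at about (316,331). I'll descend and grip.

Call:
{"fn": "arm_command", "kwargs": {
  "steps": [
    [[93,-0.05,0.1,-1,0,0,0],[93,-0.05,0.1,-1.7,0,0,0],[93,-0.05,0.1,-2.28,0,0,0],[93,-0.05,0.1,-2.28,0,0,0],[93,-0.05,0.1,-2.28,0,0,0],[93,-0.05,0.1,-2.28,0,0,0]]
  ]
}}

```text
time_s: 3.23
position: [0.488, 0.2888, 0.0214]
ee_rot: [[-0.919, 0.395, 0.002], [0.395, 0.919, 0.001], [-0.002, 0.002, -1.0]]
force: [-0.0, -0.9, 1.0]
finger_gap: 0.997
```

Call:
{"fn": "arm_command", "kwargs": {
  "steps": [
    [[20,0,0,0,0,0,0],[20,0,0,0,0,0,0],[20,0,0,0,0,0,0],[20,0,0,0,0,0,0],[20,0,0,0,0,0,0],[20,0,0,0,0,0,0],[20,0,0,0,0,0,0],[20,0,0,0,0,0,0]]
  ]
}}

```text
time_s: 3.9
position: [0.4872, 0.2887, 0.0198]
ee_rot: [[-0.919, 0.395, 0.0], [0.395, 0.919, 0.0], [-0.0, 0.0, -1.0]]
force: [-0.2, 1.2, 0.6]
finger_gap: 0.472
```

Call:
{"fn": "arm_command", "kwargs": {
  "steps": [
    [[20,0,0,1.5,0,0,0],[20,0,0,3.2,0,0,0],[20,0.1,-1,3.2,0,0,0],[20,0.25,-2.3,3.2,0,0,0],[20,0.4,-3.6,3.2,0,0,0],[20,0.5,-4.9,3.2,0,0,0],[20,0.65,-6.2,3.2,0,0,0],[20,0.8,-7.5,3.2,0,0,0],[20,0.9,-8.8,3.2,0,0,0],[20,1.0,-9.6,3.2,0,0,0],[20,1.05,-10.1,3.2,0,0,0],[20,1.05,-10.1,3.2,0,0,0],[20,1.05,-10.1,3.2,0,0,0],[20,1.05,-10.1,3.2,0,0,0],[20,1.05,-10.1,3.2,0,0,0]]
  ]
}}

```text
time_s: 5.15
position: [0.5129, 0.0372, 0.0996]
ee_rot: [[-0.919, 0.393, -0.001], [0.393, 0.919, 0.0], [0.001, 0.0, -1.0]]
force: [-0.1, -0.3, -1.8]
finger_gap: 0.47
```

Run:
```python
from h import *
p,d=capture('side'); save('s3',cv2.resize(p[200:300,260:390],None,fx=6,fy=6,interpolation=cv2.INTER_CUBIC))
s=sense(); print(s['position'],s['force'],s['finger_gap'],s['ee_rot'][:,2])
x,y,z=s['position']
b=z-.0205
for nm,P in(('ring',(x,y,b+.036)),('flange bot',(x,y,b+.012)),('bore',(.5136,.0357,.058))): print(nm,proj('side',P))
```

```text
[0.51294762 0.03725393 0.09968094] [-0.81698537 -1.11652326 -1.60889366] 0.46824764809544195 [-3.69409977e-04  3.21325821e-04 -9.99999880e-01]
ring [324.88395089 243.04120665]
flange bot [325.1388856  249.36343902]
bore [325.42671436 257.20465026]
```

View pics/s3.png

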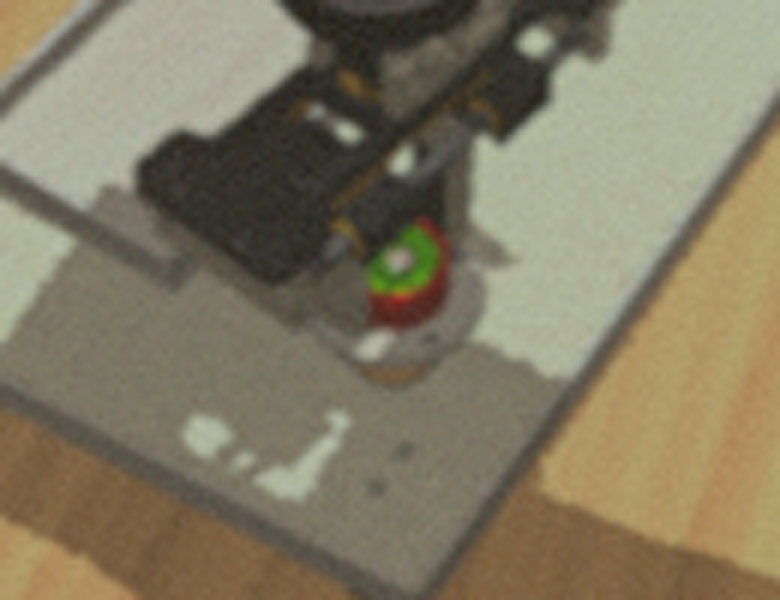

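The side view shows the ring at about (326,243.2), almost above the bore, whose front edge is just visible under the flange.

Run:
```python
from h import *
print(onplane('side',326,243.2,.1152),onplane('side',325.25,257.25,.058))
p,d=capture('top'); save('t3',np.hstack([cv2.resize(p[190:290,240:340],None,fx=6,fy=6,interpolation=cv2.INTER_CUBIC)]))
```

```text
[0.51034696 0.03693388 0.1152    ] [0.51396027 0.03595528 0.058     ]
```

Call:
{"fn": "arm_command", "kwargs": {
  "steps": [
    [[20,0.06,-0.05,-0.4,0,0,0],[20,0.06,-0.05,-0.7,0,0,0],[20,0.06,-0.05,-0.85,0,0,0],[20,0.06,-0.05,-0.95,0,0,0],[20,0.06,-0.05,-1.0,0,0,0],[20,0.06,-0.05,-1.0,0,0,0],[20,0.06,-0.05,-1.0,0,0,0]]
  ]
}}

```text
time_s: 5.83
position: [0.5143, 0.0355, 0.0742]
ee_rot: [[-0.919, 0.395, -0.001], [0.395, 0.919, 0.001], [0.002, 0.001, -1.0]]
force: [0.6, 5.4, -4.4]
finger_gap: 0.465
```

Call:
{"fn": "arm_command", "kwargs": {
  "steps": [
    [[20,0,0.07,-0.1,0,0,0],[20,0,0.07,-0.15,0,0,0],[20,0,0.07,-0.2,0,0,0],[20,0,0.07,-0.2,0,0,0]]
  ]
}}

```text
time_s: 6.17
position: [0.5147, 0.0361, 0.0696]
ee_rot: [[-0.919, 0.395, -0.0], [0.395, 0.919, -0.001], [-0.0, -0.001, -1.0]]
force: [-0.2, -0.8, -1.0]
finger_gap: 0.469
```

Call:
{"fn": "arm_command", "kwargs": {
  "steps": [
    [[20,0,0,-0.06,0,0,0],[20,0,0,-0.11,0,0,0],[20,0,0,-0.11,0,0,0],[20,0,0,-0.11,0,0,0]]
  ]
}}

```text
time_s: 6.5
position: [0.5148, 0.0363, 0.067]
ee_rot: [[-0.919, 0.395, 0.0], [0.395, 0.919, -0.0], [-0.0, -0.0, -1.0]]
force: [0.5, 0.3, -1.8]
finger_gap: 0.468
```

Call:
{"fn": "arm_command", "kwargs": {
  "steps": [
    [[20,0,0,-0.04,0,0,0],[20,0,0,-0.04,0,0,0],[60,0,0,-0.04,0,0,0],[60,0,0,-0.04,0,0,0],[93,0,0,-0.04,0,0,0],[93,0,0,-0.04,0,0,0],[93,0,0,-0.04,0,0,0],[93,0,0,-0.04,0,0,0],[93,0,0,0.5,0,0,0],[93,0,0,1.8,0,0,0],[93,0,0,3,0,0,0]]
  ]
}}

```text
time_s: 7.42
position: [0.5137, 0.0366, 0.1421]
ee_rot: [[-0.919, 0.395, -0.003], [0.395, 0.919, 0.0], [0.003, -0.001, -1.0]]
force: [0.3, 0.1, 0.5]
finger_gap: 0.997
```

Call:
{"fn": "arm_command", "kwargs": {
  "steps": [
    [[93,0.1,-1.3,0,0,0,0],[93,0.2,-2.9,0,0,0,0],[93,0.3,-4.5,0,0,0,0],[93,0.3,-6.1,0,0,0,0],[93,0.4,-7.7,0,0,0,0],[93,0.5,-9.3,0,0,0,0],[93,0.5,-10.5,0,0,0,0],[93,0.5,-10.88,0,0,0,0],[93,0.5,-10.88,0,0,0,0],[93,0.5,-10.88,0,0,0,0],[93,0.5,-10.88,-0.4,0,0,0],[93,0.5,-10.88,-0.4,0,0,0]]
  ]
}}

```text
time_s: 8.42
position: [0.5264, -0.233, 0.1303]
ee_rot: [[-0.919, 0.393, -0.002], [0.393, 0.92, 0.002], [0.003, 0.001, -1.0]]
force: [-0.4, 1.2, 0.0]
finger_gap: 1.001
```

Run:
```python
from h import *
s=sense(); print(s['position'],s['joint_positions'])
ps,d=capture('side'); pt,dt=capture('top')
a=cv2.resize(ps[232:272,300:350],(800,640),interpolation=cv2.INTER_CUBIC)[:,::1]
a=cv2.resize(ps[235:275,305:345],(400,400),interpolation=cv2.INTER_CUBIC); b=cv2.resize(pt[216:256,282:322],(400,400),interpolation=cv2.INTER_CUBIC)
for c in(a,b):
    for k in range(0,400,100): c[k,:6]=255; c[:6,k]=255
save('b1',np.hstack([a,b]))
```

```text
[ 0.52641267 -0.23304206  0.13026713] [-6.10680331e-01  3.77884049e-01  1.59283953e+00  4.03638118e-04
  1.17392854e+00 -1.77765111e+00]
```

View pics/b1.png

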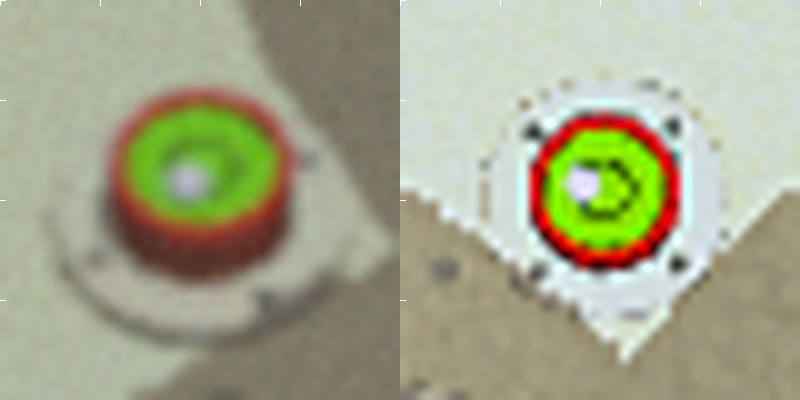

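The level is seated with its flange flat. The bubble lies left of the ring at about (583,185) in the right-hand panel against a window centre of (605,188), so it is toward +y. Next I'll measure that with code.

```bash
cat >> h.py <<'E'
def bub(n,z=.082):
    p,_=capture(n); c=np.array(proj(n,(.5145,.0363,z))); u0,v0=np.round(c).astype(int)-16
    f=8; q=cv2.resize(p[v0:v0+32,u0:u0+32],None,fx=f,fy=f,interpolation=cv2.INTER_CUBIC).astype(int)
    r,g,b=q[...,0],q[...,1],q[...,2]
    gr=((g-b>50)&(g-r>25)).astype(np.uint8)
    num,l,st,_=cv2.connectedComponentsWithStats(gr); k=1+st[1:,4].argmax()
    pts=cv2.findNonZero((l==k).astype(np.uint8)); h=cv2.convexHull(pts); e=cv2.fitEllipse(h); 
    W=np.zeros_like(gr); cv2.fillConvexPoly(W,h,1)
    m=cv2.moments(W,True); w=np.array([m['m10'],m['m01']])/m['m00']
    sel=(W>0)&(b>.55*b[W>0].max()); yy,xx=np.nonzero(sel); wt=b[sel]
    bb=np.array([(xx*wt).sum(),(yy*wt).sum()])/wt.sum()
    to=lambda a:onplane(n,*((a+.5)/f-.5+[u0,v0]),z)
    d=(to(bb)-to(w))[:2]*1000; Y=np.array([.236,.972]); X=np.array([.972,-.236])
    print(n,'win',to(w).round(4),'dia px',np.round(np.array(e[1])/f,1),'bub area px',sel.sum()/f/f,'d world',d.round(2),'board x,y',(d@X).round(2),(d@Y).round(2))
E
python3 -c "
from h import *
bub('top');bub('side');bub('top');bub('side')"
```

```text
top win [0.5137 0.0339 0.082 ] dia px [11.7 11.8] bub area px 9.359375 d world [1.47 6.23] board x,y -0.04 6.4
side win [0.5149 0.0354 0.082 ] dia px [10.8 14.2] bub area px 13.796875 d world [1.56 5.84] board x,y 0.14 6.05
top win [0.5138 0.034  0.082 ] dia px [11.7 11.8] bub area px 9.390625 d world [1.46 6.22] board x,y -0.05 6.39
side win [0.5149 0.0354 0.082 ] dia px [10.8 14.2] bub area px 14.0 d world [1.53 5.78] board x,y 0.13 5.98
```

The bubble is 6.2 mm off along board +y, so about 1.7 rad clockwise is needed.

Call:
{"fn": "arm_command", "kwargs": {
  "steps": [
    [[93,0,-0.09,-1,0,0,0],[93,0,-0.09,-2.15,0,0,0],[93,0,-0.09,-2.15,0,0,0],[93,0,-0.09,-2.15,0,0,0],[93,0,-0.09,-2.15,0,0,0],[20,0,-0.09,-2.15,0,0,0],[20,0,-0.09,-2.15,0,0,0],[20,0,-0.09,-2.15,0,0,0],[20,0,-0.09,-2.15,0,0,0],[20,0,-0.09,-2.15,0,0,0],[20,0,-0.09,-2.15,0,0,0],[20,0,-0.09,-2.15,0,0,0],[20,0,-0.09,-2.15,0,0,0],[20,0,-0.09,-2.15,0,0,0]]
  ]
}}

```text
time_s: 9.88
position: [0.5287, -0.2341, 0.0783]
ee_rot: [[-0.918, 0.396, 0.003], [0.396, 0.918, 0.006], [0.0, 0.007, -1.0]]
force: [5.5, 9.5, 1.8]
finger_gap: 0.422
```

Call:
{"fn": "arm_command", "kwargs": {
  "steps": [
    [[20,0.06,0.08,0,0,0,0],[20,0.06,0.08,0,0,0,0],[20,0.06,0.08,0,0,0,0]]
  ]
}}

```text
time_s: 10.13
position: [0.5288, -0.234, 0.0782]
ee_rot: [[-0.919, 0.395, -0.0], [0.395, 0.919, 0.003], [0.001, 0.002, -1.0]]
force: [1.1, 5.7, 3.5]
finger_gap: 0.423
```

Call:
{"fn": "arm_command", "kwargs": {
  "steps": [
    [[20,0.02,0.11,0,0,0,0],[20,0.02,0.11,0,0,0,0],[20,0.02,0.11,0,0,0,-1],[20,0.02,0.11,0,0,0,-2],[20,0.02,0.11,0,0,0,-3],[20,0.02,0.11,0,0,0,-4],[20,0.02,0.11,0,0,0,-5],[20,0.02,0.11,0,0,0,-6],[20,0.02,0.11,0,0,0,-7],[20,0.02,0.11,0,0,0,-8],[20,0.02,0.11,0,0,0,-9],[20,0.02,0.11,0,0,0,-10],[20,0.02,0.11,0,0,0,-11],[20,0.02,0.11,0,0,0,-12],[20,0.02,0.11,0,0,0,-13],[20,0.02,0.11,0,0,0,-14],[20,0.02,0.11,0,0,0,-15],[20,0.02,0.11,0,0,0,-16],[20,0.02,0.11,0,0,0,-16],[20,0.02,0.11,0,0,0,-16]]
  ]
}}

```text
time_s: 11.8
position: [0.5265, -0.2348, 0.0783]
ee_rot: [[0.229, 0.973, -0.005], [0.973, -0.229, -0.002], [-0.003, -0.004, -1.0]]
force: [-8.7, -4.6, 5.3]
finger_gap: 0.421
```

Call:
{"fn": "arm_command", "kwargs": {
  "steps": [
    [[20,0,0,0,0,0,0],[20,0,0,0,0,0,0],[20,0,0,0,0,0,0],[20,0,0,0,0,0,0],[20,0,0,0,0,0,0],[20,0,0,0,0,0,0],[20,0,0,0,0,0,0],[20,0,0,0,0,0,0],[20,0,0,0,0,0,0],[20,0,0,0,0,0,0],[20,0,0,0,0,0,0],[20,0,0,0,0,0,0]]
  ]
}}

```text
time_s: 12.8
position: [0.5265, -0.2348, 0.0783]
ee_rot: [[0.229, 0.973, -0.005], [0.973, -0.229, -0.002], [-0.003, -0.004, -1.0]]
force: [-8.8, -5.1, 3.7]
finger_gap: 0.424
```

```bash
python3 -c "
from h import *
bub('top');bub('side');bub('top');bub('side')"
```

```text
top win [0.5139 0.0342 0.082 ] dia px [11.7 11.9] bub area px 8.921875 d world [0.73 1.63] board x,y 0.32 1.76
side win [0.5152 0.0353 0.082 ] dia px [10.9 14.3] bub area px 14.546875 d world [0.2  1.25] board x,y -0.1 1.26
top win [0.5139 0.0342 0.082 ] dia px [11.6 11.8] bub area px 9.0 d world [0.73 1.64] board x,y 0.32 1.76
side win [0.5152 0.0353 0.082 ] dia px [10.9 14.2] bub area px 14.53125 d world [0.17 1.25] board x,y -0.13 1.25
```

Call:
{"fn": "arm_command", "kwargs": {
  "steps": [
    [[20,-0.1,-0.06,0,0,0,-1],[20,-0.1,-0.06,0,0,0,-2],[20,-0.1,-0.06,0,0,0,-3],[20,-0.1,-0.06,0,0,0,-4],[20,-0.1,-0.06,0,0,0,-4.8],[20,-0.1,-0.06,0,0,0,-4.8],[20,-0.1,-0.06,0,0,0,-4.8],[93,-0.1,-0.06,0,0,0,-4.8],[93,-0.1,-0.06,0,0,0,-4.8],[93,-0.1,-0.06,0,0,0,-4.8],[93,-0.1,-0.06,0,0,0,-4.8],[93,-0.1,-0.06,0,0,0,-4.8],[93,-0.1,-0.06,0.6,0,0,-4.8],[93,-0.1,-0.06,1.6,0,0,-4.8],[93,-0.1,-0.06,2.6,0,0,-4.8],[93,-0.1,-0.06,2.6,0,0,-4.8],[93,-0.1,-0.06,2.6,0,0,-4.8],[93,-0.1,-0.06,2.6,0,0,-4.8],[93,-0.1,-0.06,2.6,0,0,-4.8],[93,-0.1,-0.06,2.6,0,0,-4.8]]
  ]
}}

```text
time_s: 14.67
position: [0.526, -0.234, 0.1419]
ee_rot: [[0.605, 0.796, -0.002], [0.796, -0.605, 0.002], [-0.0, -0.003, -1.0]]
force: [0.2, -0.4, -0.6]
finger_gap: 1.001
```

```bash
python3 -c "
from h import *
bub('top');bub('side');bub('top');bub('side');print(sense()['joint_positions'])"
```

```text
top win [0.5139 0.0344 0.082 ] dia px [11.7 11.8] bub area px 8.6875 d world [ 0.16 -0.44] board x,y 0.26 -0.39
side win [0.515  0.0354 0.082 ] dia px [11.  14.2] bub area px 14.953125 d world [ 0.19 -0.49] board x,y 0.3 -0.43
top win [0.5139 0.0344 0.082 ] dia px [11.7 11.8] bub area px 8.5 d world [ 0.25 -0.4 ] board x,y 0.34 -0.33
side win [0.515  0.0354 0.082 ] dia px [11.  14.2] bub area px 14.671875 d world [ 0.24 -0.43] board x,y 0.33 -0.36
[-6.12228549e-01  3.66082125e-01  1.57768206e+00  3.93699838e-05
  1.19905924e+00  3.78631980e-02]
```

The bubble is within about 0.5 mm of centre. Now I'll straddle the barrel with the jaws across the side camera's view and press on the flange.

Call:
{"fn": "arm_command", "kwargs": {
  "steps": [
    [[54,-0.1,1.3,0,0,0,1.2],[54,-0.2,2.9,0,0,0,2.4],[54,-0.3,4.5,0,0,0,3.6],[54,-0.3,6.1,0,0,0,4.8],[54,-0.4,7.7,0,0,0,6],[54,-0.45,9.3,0,0,0,7.2],[54,-0.45,10.5,0,0,0,8.4],[54,-0.45,10.81,0,0,0,9.6],[54,-0.45,10.81,0,0,0,11],[54,-0.45,10.81,0,0,0,11],[54,-0.45,10.81,0,0,0,11],[54,-0.45,10.81,-1,0,0,11],[54,-0.45,10.81,-1,0,0,11],[54,-0.45,10.81,-1,0,0,11]]
  ]
}}

```text
time_s: 16.03
position: [0.5143, 0.0353, 0.1174]
ee_rot: [[-0.302, 0.953, -0.003], [0.953, 0.302, 0.0], [0.001, -0.003, -1.0]]
force: [0.0, 0.4, 0.2]
finger_gap: 0.582
```

Run:
```python
from h import *
ps,d=capture('side')
save('s4',cv2.resize(ps[205:285,275:375],None,fx=7,fy=7,interpolation=cv2.INTER_CUBIC))
s=sense();print(s['position'],s['ee_rot'],s['finger_gap']*93,s['force'])
```

```text
[0.51519539 0.0352178  0.11822078] [[-3.02146463e-01  9.53260504e-01 -1.38778354e-03]
 [ 9.53261324e-01  3.02147002e-01  1.91547201e-04]
 [ 6.01909016e-04 -1.26504506e-03 -9.99999019e-01]] 54.52442020978755 [-0.16494716 -0.00639658 -0.55473111]
```

View pics/s4.png

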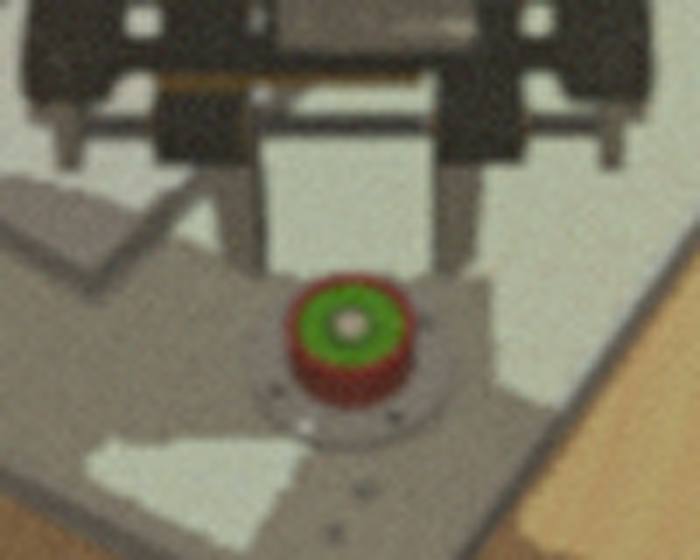

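The fingers straddle the barrel symmetrically (tips at about x 245 and 455, level at 350), and the bubble is centred in the ring.

Call:
{"fn": "arm_command", "kwargs": {
  "steps": [
    [[54,0,0.04,-0.8,0,0,0],[54,0,0.04,-1.6,0,0,0],[54,0,0.04,-1.9,0,0,0],[54,0,0.04,-2.05,0,0,0],[54,0,0.04,-2.1,0,0,0],[54,0,0.04,-2.1,0,0,0],[54,0,0.04,-2.1,0,0,0]]
  ]
}}

```text
time_s: 16.67
position: [0.5163, 0.0366, 0.0668]
ee_rot: [[-0.305, 0.952, 0.002], [0.952, 0.305, -0.0], [-0.001, 0.002, -1.0]]
force: [0.7, -0.2, -0.4]
finger_gap: 0.581
```

Call:
{"fn": "arm_command", "kwargs": {
  "steps": [
    [[54,-0.04,0,-0.05,0,0,0],[54,-0.04,0,-0.1,0,0,0],[54,-0.04,0,-0.13,0,0,0],[54,-0.04,0,-0.13,0,0,0],[54,-0.04,0,-0.13,0,0,0]]
  ]
}}

```text
time_s: 17.08
position: [0.515, 0.0367, 0.0641]
ee_rot: [[-0.305, 0.952, 0.002], [0.952, 0.305, -0.0], [-0.001, 0.001, -1.0]]
force: [-2.9, 0.6, 11.3]
finger_gap: 0.58
```

Call:
{"fn": "arm_command", "kwargs": {
  "steps": [
    [[54,0,0,-0.03,0,0,0],[54,0,0,-0.03,0,0,0],[54,0,0,-0.03,0,0,0]]
  ]
}}

```text
time_s: 17.33
position: [0.5149, 0.0367, 0.0641]
ee_rot: [[-0.305, 0.952, 0.002], [0.952, 0.305, -0.001], [-0.001, 0.002, -1.0]]
force: [-5.3, 0.2, 17.1]
finger_gap: 0.58
```

Call:
{"fn": "arm_command", "kwargs": {
  "steps": [
    [[54,-0.03,0,-0.03,0,0,0],[54,-0.03,0,-0.03,0,0,0],[54,-0.03,0,-0.03,0,0,0],[54,-0.03,0,-0.03,0,0,0],[54,-0.03,0,-0.03,0,0,0],[54,-0.03,0,-0.03,0,0,0],[54,-0.03,0,-0.03,0,0,0],[54,-0.03,0,-0.03,0,0,0],[54,-0.03,0,-0.03,0,0,0],[54,-0.03,0,-0.03,0,0,0],[54,-0.03,0,-0.03,0,0,0],[54,-0.03,0,-0.03,0,0,0],[54,-0.03,0,-0.03,0,0,0],[54,-0.03,0,-0.03,0,0,0],[54,-0.03,0,-0.03,0,0,0],[54,-0.03,0,-0.03,0,0,0]]
  ]
}}

```text
time_s: 18.67
position: [0.515, 0.0367, 0.064]
ee_rot: [[-0.305, 0.952, 0.004], [0.952, 0.305, -0.001], [-0.002, 0.003, -1.0]]
force: [-4.7, -0.6, 20.3]
finger_gap: 0.585
```

Run:
```python
from h import *
bub('side');bub('side')
ps,d=capture('side'); save('s5',cv2.resize(ps[205:285,275:375],None,fx=7,fy=7,interpolation=cv2.INTER_CUBIC))
print(sense()['force'],sense()['torque'])
```

```text
side win [0.5151 0.0356 0.082 ] dia px [10.5 13.7] bub area px 15.453125 d world [ 0.56 -0.19] board x,y 0.59 -0.06
side win [0.5151 0.0356 0.082 ] dia px [10.5 13.7] bub area px 15.078125 d world [ 0.69 -0.08] board x,y 0.69 0.08
[-5.02473734  0.69275791 20.45707498] [-0.03460542  1.0720449  -0.01377284]
```

View pics/s5.png

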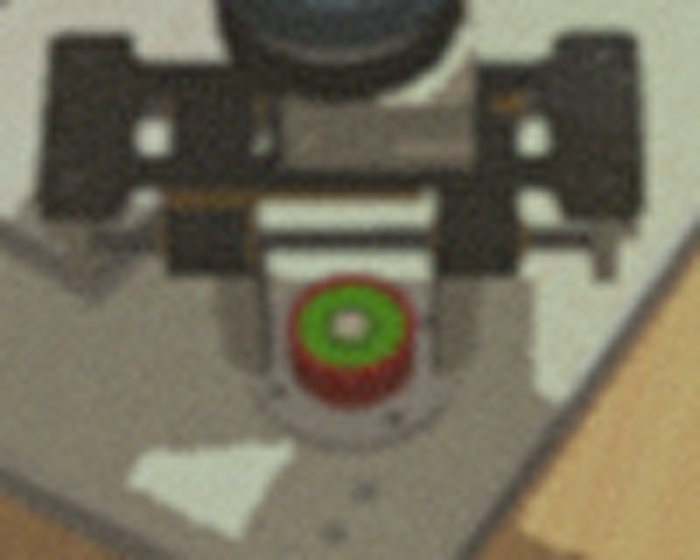

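Both fingertips rest on the flange and the bubble at about (349,325) is inside the ring, with 20 N of press. Handing in.

```bash
python3 -c "
from rig import *
print(finish_job())"
```

```text
the job is handed in; nothing more can be done
None
```

The board reads level and the job is handed in at about 19 s of the 72 s, with the arm still pressing on the level.

- **Level placed:** I set the red level in the bore with its flange flat and let go. The bubble settled 6.2 mm off towards the +y end.
- **Knob turned:** One grip took the knob about 1.8 rad clockwise. With the level standing free, both cameras then put the bubble about 0.5 mm from the ring's centre; the limit is 2.5 mm.
- **Pressing:** The gripper straddles the barrel, with both fingertips pressing the flange down with about 20 N.

The last side-camera check put the bubble about 0.7 mm from centre, inside the ring. The top camera was not used for that check, because the gripper is above the level.

- **Sideways forces:** The wrist saw a 5 N sideways force at the final press, about 5 N on entering the bore, and about 11 N on gripping the knob. The arm's offset caused the bore and knob forces, and I corrected those by shifting it.
- **Other objects:** I touched nothing else on purpose, and no picture showed anything else moved, but I did not check their positions separately.

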